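# Set the green sample slide to its measuring position

## Task

Bring the vial in the green-marked slide under its sensor: with the fingertips push the green front plate in until the carriage meets its end stop, then back away and let the spring return it until the stop pin catches it at mid position. Only push, grasp and lift nothing; do not touch the vials, leave the red-marked slide as it is, and leave everything else where it stands.

Things in the scene. Friction and masses are not known exactly. Their poses are not given: they have to be found in the camera images.
- green_unit: green-marked slide unit: aluminium base plate 270 x 130 x 12 mm high, fixed, from x = -5 to 265 mm. Origin on the bench under the centre of the push plate's front face when the carriage is out; x = push direction, y left, z up. The white carriage on it is 88 mm wide, 160 mm long, top at 50 mm. Guide rails 24 mm high from x = 85 mm; end stop at x = 223 mm
- green_push (a point): centre of the front face (facing -x) of the green push plate, 38 mm above the bench; moves with the carriage; same axes as the unit. The plate is 88 mm wide, 12 mm thick and reaches from 16 to 54 mm above the bench
- green_sensor (a point): lower tip of the green unit's black sensor (18 mm diameter), 101 mm above the bench, 155 mm beyond the resting push face; held by an arm at 150 mm height from a steel rod (177 mm high) 254 mm beyond that face. The red unit has the same
- green_knob (a point): centre of the white knob (18 mm diameter) of the spring-loaded stop pin, on the left (+y) side of the green unit, 109 mm off its axis, 36 mm above the bench; the pin runs through a black block up to 50 mm high. Nothing to do there
- green_carriage (a joint): green carriage's travel in m along its unit's x: 0 = fully out (start), 0.060 = at the end stop, 0.030 = mid. A damped spring returns it: 2 N at 0, 5 N at 0.060, plus 3 N if moved at 0.1 m/s, plus up to 2 N from the stop pin between 0.004 and 0.030. Past 0.033 the pin snaps in behind it; let go, it comes back at about 0.15 m/s and stops on the pin at 0.030
- green_pin (a joint): green unit's stop pin in m: 0 = sprung fully in, grows to 0.007 while the carriage's brass cam pushes it out
- green_well (a point): centre of the floor of the well in the green carriage, 26 mm above the bench, 125 mm behind the push plate's front face
- green_vial_mid (a point): centre (half-way up) of the loose glass vial with green cap, 28 mm diameter, 60 mm tall, standing in a 24 mm deep well of the green carriage, 125 mm behind its push plate's front face, its cap 86 mm above the bench
- red_unit: red-marked slide unit, the same build as the green one with a red push plate; to be left alone. Origin and axes as for green_unit
- red_carriage (a joint): red carriage's travel in m, 0 = fully out; must stay there
- red_vial_mid (a point): centre (half-way up) of the loose glass vial with red cap, 28 mm diameter, 60 mm tall, standing in a 24 mm deep well of the red carriage, 125 mm behind its push plate's front face, its cap 86 mm above the bench
- spare_vial: loose glass vial with a blue cap, 28 mm diameter, 60 mm tall, standing on the bench between the two units; origin at the centre of its underside
- beaker: glass beaker, 70 mm diameter, 95 mm tall, on the left; origin at the centre of its underside
- jar: clear jar with a black lid, 72 mm diameter, 110 mm tall, on the left; origin at the centre of its underside
- vial_box: white box 130 x 130 x 45 mm filled with small vials (to 55 mm), on the right; origin at the centre of its underside
- scissors: scissors with green handles, 200 mm long, lying flat on the right; origin near the pivot
- driver: screwdriver, 150 mm long, lying in front of the robot between the two units; origin under its middle
- green_vial: the green-capped vial itself, origin at the centre of its underside
- red_vial: the red-capped vial itself, origin at the centre of its underside

How it is judged:
On the way, in this order (a step that is already met when the one before it is completed fails the run):
1. the green carriage is pushed in to its end stop (travel above 55 mm of 60) (value of joint green_carriage above 0.055 m), for 0.05 s.
2. let go, it has come back and the stop pin holds it at mid position (value of joint green_carriage between 0.026 and 0.034 m and value of joint green_pin below 0.003 m and contact force between the fingers and green_unit below 0.3 N), for 0.3 s.
At the end, for the whole second after the job is handed in: the green carriage rests on its stop pin at 30 mm travel (26 to 34 mm), pin sprung in (within 3 mm), at rest and released; the green vial stands upright in its well (within 6 mm, 0.2 rad); the red carriage is still out (under 6 mm) (value of joint green_carriage between 0.026 and 0.034 m and value of joint green_pin below 0.003 m and velocity of joint green_carriage between -0.01 and 0.01 m/s and value of joint red_carriage below 0.006 m and horizontal distance between green_vial_mid and green_well below 0.006 m and angle between green_vial_mid's own z axis and vertical below 0.2 rad); the robot touches nothing.
It fails at once if the red slide was pushed (over 6 mm) (value of joint red_carriage above 0.006 m).
It fails at once if a vial in a slide was touched (contact force between any of the fingers, the arm and green_vial above 0.5 N or contact force between any of the fingers, the arm and red_vial above 0.5 N).
It fails at once if a vial in a slide was lifted (over 10 mm) or tipped (over 0.3 rad) (height (world z) of any of green_vial_mid, red_vial_mid above 0.066 m or angle between any of green_vial_mid, red_vial_mid's own z axis and vertical above 0.3 rad).
It fails at once if a bystander was moved by over 20 mm (distance of any of spare_vial, beaker, jar, vial_box, scissors, driver from where it was at the start of the episode above 0.02 m).
It also fails if it takes over 40 s, if anything falls off the work surface, if the arm or the gripper's body presses on something with over 40 N, if the wrist force passes 120 N, or if a joint passes its speed limit or range.

## Robot

A 7-joint arm with a two-finger parallel gripper is mounted at the origin on the work surface. World frame = base frame: x ahead of the robot, y to its left, z up, the work surface at z = 0. Lengths are in m, angles in rad, forces in N, time in s.
With the tool pointing down it reaches from about 0.4 to 0.85 m from the base axis. Payload 10.4 kg.
Tool frame: the origin (TCP) lies midway between the tips of the shut fingers; the grasp point (between the pads) lies hold_point_z behind it (hold_point_z is the distance from the TCP to the grasp point, in m); z points along the fingers, y is the line along which they close (so a half turn about z gives the same grasp; the last joint's range is limited). The gripper opens to 87 mm and grips with 3 to 60 N. Pads are 19 mm wide; open, the fingers measure 117 mm over their backs; the gripper's body (75 mm by 190 mm) begins 51 mm behind the grasp point.
Start: joints at [1.084, 0.332, -0.065, 1.46, 0.022, 1.35, -0.088], TCP at [0.28, -0.559, 0.223] pointing down, gripper open.
Joint ranges: [-2.6, 2.6], [-0.5, 2.12], [-1.47, 1.34], [0.16, 2.42], [-1.27, 4.41], [0.06, 2.06], [-2.6, 2.6]. Speed limits (rad/s): [2.22, 2.22, 2.79, 2.79, 3.14, 3.14, 3.14].

## Interface

Orientations are given as a unit quaternion [x, y, z, w].
In Python, from bench import * gives the robot as it stands. The module is installed in compiled form; this text tells all that it offers.
- The arm moves only by the tool drive_tool, never from a script. Its argument "increments" is a list of rows, each a list of 6 numbers: the shift along the tool's x, y, z scaled (see below), then the turn, a rotation vector about the tool's x, y, z scaled (see below). In form: [[dx, dy, dz, rx, ry, rz], ...]. A call has exactly 5 rows; each row is the pose to reach, as a shift and turn from the pose commanded when the call began, along the tool's axes at that moment; what a row does not reach only later rows make up. The controller multiplies each number of a shift by 300 mm and each number of a turn by pi/4 rad. A row lasts 1/12 s, in which the tool goes at most 41.7 mm and 7.16 degrees, less where a joint would pass 70% of its speed; a pose out of reach is approached as far as the arm can. A call with a number of a shift or a turn outside -1 to 1 is refused whole. A call with a gripper value outside its range is refused whole. "claw" is the closure, from 0 (fully open) to 1 (shut), set as the call begins (left out, the last holds). The fingers move at their own pace and stop on an object; "force" is the grip in N (left out, the last holds). Time passes only in rows, so rows that repeat a pose let the fingers close, or fill a call up. It gives the time, the measured TCP pose, the force, the opening and the grip force at its end, in the units of the state.
- read_state(): the state, without advancing time (a new reading comes with each control period).
- camera(name): name is "side" or "top"; returns the picture (420x560x3 uint8, blue, green, red); there is no depth.
- get_calibration(name): a dict with "K" (3x3 intrinsics, pixels), "position" and "rotation" of the camera in the world. Camera axes: x right, y down, z forward; pixel columns grow to the right and rows downward; lengths in m; the calibration is good to about 2 mm. A picture is of the moment at which its call begins. get_calibration takes no time and is no camera call.
- close_job(): hands the job in; it is judged then, once.
The state is a dict: "time": time; "joint_positions": joint angles; "joint_vel": joint speeds; "joint_torque": joint torques, N m; "ee_pos": TCP position; "eef_rot": TCP orientation; "ft_force": force on the tool from outside, world axes, zero at the start; "torque": the same for the moment, N m; "width": finger opening in m; "grip_force": force on a finger pad.
Only numpy, scipy, OpenCV 4.12 (cv2) and the standard library are available. Lean on these libraries where they do the work, as an engineer would, in place of code of your own. Each camera call takes 0.05 s, during which the arm holds its last target. There are 200 camera calls.

## Working session

There is one attempt and no reset: what is moved stays moved. The work goes in short steps, Python scripts to look and compute and a tool call to move; the robot and the scene stay as the last step left them, time stands still between calls to the robot, and variables do not carry over. Pictures are saved under pics/ and viewed, at most 10 in all, crops included, and the job is handed in when it is done.

Besides the shell and the picture viewer there is one more tool, called after "Request:" as name([rows], argument=value, ...), one row to a line, values as JSON. drive_tool: Moves the arm, as the interface text tells. Its arguments: {"type":"object","properties":{"increments":{"type":"array","items":{"type":"array","items":{"type":"number"}}},"claw":{"type":"number"},"force":{"type":"number"}},"required":["increments"]}

```bash
mkdir -p pics; python3 - <<'E'
from bench import *
import cv2
for n in("top","side"):
    cv2.imwrite(f"pics/{n}0.png",camera(n)); c=get_calibration(n); print(n,c)
s=read_state(); print(s)
E
```

```text
top {'K': array([[468.72657222,   0.        , 282.65424251],
       [  0.        , 468.72657222, 205.55413612],
       [  0.        ,   0.        ,   1.        ]]), 'position': array([0.32934019, 0.00678442, 1.36971209]), 'rotation': array([ 0.71044012, -0.70022395,  0.05781666, -0.04023039])}
side {'K': array([[386.0424748 ,   0.        , 273.83150643],
       [  0.        , 386.0424748 , 208.09242043],
       [  0.        ,   0.        ,   1.        ]]), 'position': array([-0.05963709,  0.55074503,  0.72423391]), 'rotation': array([-0.36555758,  0.8211654 , -0.40382701,  0.1702316 ])}
{'time': 0.1, 'joint_positions': array([ 1.08442354,  0.33282212, -0.0647266 ,  1.46082845,  0.02160241,
        1.34988135, -0.08852004]), 'joint_vel': array([ 0.00091056, -0.00203497,  0.00211097, -0.00065929,  0.00031108,
        0.00044434,  0.00064045]), 'joint_torque': array([ 9.95514274e-04, -6.24547863e+01,  2.41529202e-02, -3.90718281e+01,
       -6.15684455e-02,  3.65358603e-02,  6.34355979e-05]), 'ee_pos': array([ 0.27944297, -0.55868216,  0.22183895]), 'eef_rot': array([ 9.73231634e-01,  2.29825585e-01, -1.66035956e-04, -5.99235090e-04]), 'ft_force': array([-0.10622547, -0.08272055, -0.42717394]), 'torque': array([ 0.03562254, -0.03309573,  0.02036272]), 'grip_force': 0.0, 'width': 0.08699771283796116}
```

View pics/top0.png

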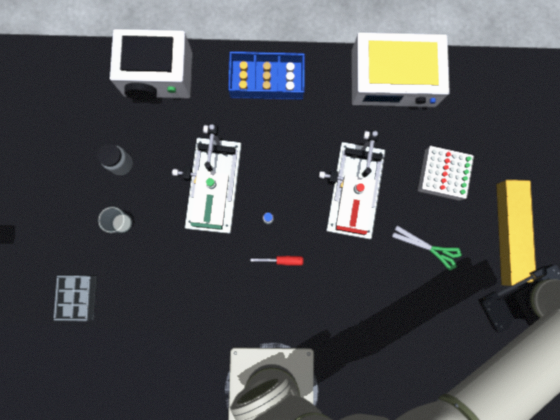

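View pics/side0.png

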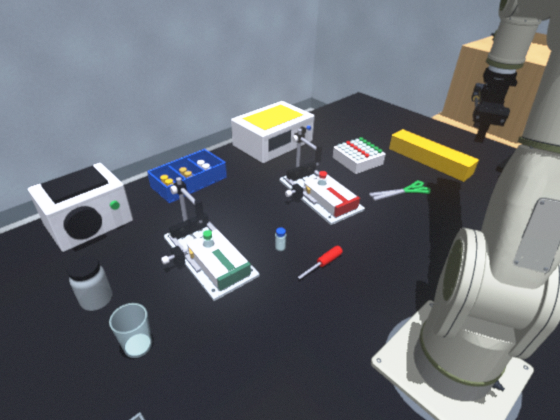

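The top view shows the green unit at about (213,185) with its plate near (208,225), and the red unit at about (357,190). I'll enlarge the green one.

```bash
python3 - <<'E'
import cv2
a=cv2.imread("pics/top0.png")[125:240,165:275]
b=cv2.imread("pics/side0.png")[215:305,155:270]
cv2.imwrite("pics/c1.png",cv2.resize(a,None,fx=5,fy=5,interpolation=2))
cv2.imwrite("pics/c2.png",cv2.resize(b,None,fx=6,fy=6,interpolation=2))
E
```

```text
(no output)
```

View pics/c1.png

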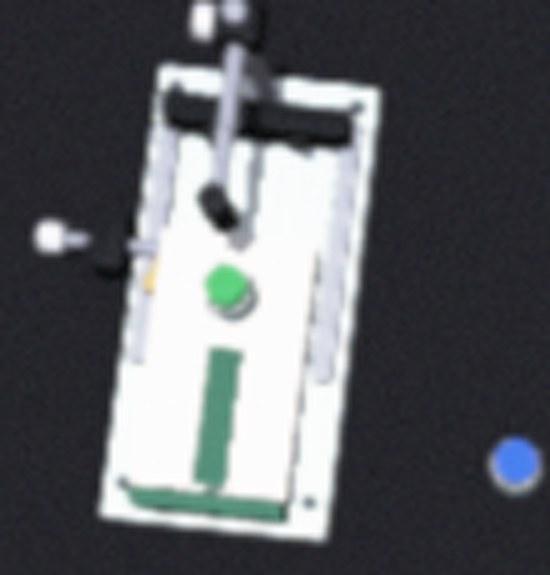

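View pics/c2.png

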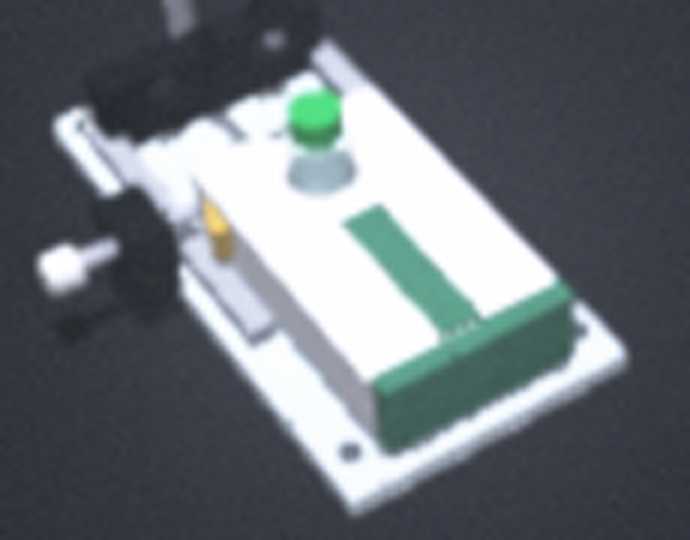

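Top crop: base corners at (100,515), (325,540), (380,92) and (160,65), green cap at (228,285). Side crop: base corners at (355,512) and (628,355), and the plate face's corners at (380,390), (572,292), (572,357) and (390,450). Next I'll fit the pose.

```bash
cat > h.py <<'E'
from bench import *
import numpy as np
from scipy.optimize import least_squares
from scipy.spatial.transform import Rotation as R
def proj(n,P):
    c=get_calibration(n); p=R.from_quat(c["rotation"]).inv().apply(np.atleast_2d(P)-c["position"])@c["K"].T
    return p[:,:2]/p[:,2:]
E
python3 - <<'E'
from h import *
def T(u,v): return (164.6+u/5,124.6+v/5)
def S(u,v): return (154.6+u/6,214.6+v/6)
obs=[("top",(-5,65,12),T(100,515)),("top",(-5,-65,12),T(325,540)),("top",(265,-65,12),T(380,92)),("top",(265,65,12),T(160,65)),("top",(125,0,86),T(226,285)),
("side",(-5,65,12),S(355,512)),("side",(-5,-65,12),S(628,355)),("side",(0,44,54),S(378,385)),("side",(0,-44,54),S(572,290)),("side",(0,-44,16),S(574,357)),("side",(0,44,16),S(390,450)),("side",(125,0,86),S(315,110))]
def W(q,P): 
    c,s=np.cos(q[2]),np.sin(q[2]); x,y,z=np.array(P)/1000; return [q[0]+c*x-s*y,q[1]+s*x+c*y,z]
f=lambda q:np.concatenate([proj(n,W(q,P))[0]-o for n,P,o in obs])
r=least_squares(f,[.45,.2,0],loss="soft_l1"); print(r.x,np.round(f(r.x).reshape(-1,2),1))
q=r.x
for d in(-100,-30,0,60):print(d,W(q,(d,0,40)))
s=read_state();Rm=R.from_quat(s["eef_rot"]);print(Rm.as_matrix().round(3)); 
E
```

```text
[ 0.44930034  0.1934975  -0.09999195] [[-0.6 -0.2]
 [-0.9 -0. ]
 [-0.2 -0.5]
 [ 0.3 -0.2]
 [-0.7 -0.4]
 [-0.7 -2.4]
 [ 0.  -1. ]
 [ 0.9  1. ]
 [ 0.8  0.3]
 [ 0.8  0.1]
 [ 0.1  1.2]
 [ 0.3 -0.9]]
-100 [np.float64(0.3497998391276639), np.float64(0.2034800436954139), np.float64(0.04)]
-30 [np.float64(0.4194501869439115), np.float64(0.19649226514456294), np.float64(0.04)]
0 [np.float64(0.4493003360080176), np.float64(0.19349750290848397), np.float64(0.04)]
60 [np.float64(0.5090006341362299), np.float64(0.18750797843632602), np.float64(0.04)]
[[ 0.894  0.447 -0.001]
 [ 0.447 -0.894  0.001]
 [-0.    -0.001 -1.   ]]
```

Request:
drive_tool([
  [0.12, -0.06, 0, 0, 0, 0.144],
  [0.24, -0.12, 0, 0, 0, 0.288],
  [0.36, -0.18, 0, 0, 0, 0.432],
  [0.48, -0.24, 0, 0, 0, 0.576],
  [0.6, -0.3, 0, 0, 0, 0.718],
], claw=1)

```text
time: 0.52
ee_pos: [0.4009, -0.3964, 0.2223]
eef_rot: [0.999, -0.053, -0.0, -0.0]
ft_force: [0.7, -0.9, 1.2]
width: 0.0615
grip_force: 0.0
```

Request:
drive_tool([
  [0, -0.134, 0, 0, 0, 0],
  [0, -0.268, 0, 0, 0, 0],
  [0, -0.402, 0, 0, 0, 0],
  [0, -0.536, 0, 0, 0, 0],
  [0, -0.67, 0, 0, 0, 0],
])

```text
time: 0.93
ee_pos: [0.4198, -0.1962, 0.2223]
eef_rot: [0.999, -0.05, -0.0, 0.0]
ft_force: [0.6, -0.3, 0.1]
width: 0.0284
grip_force: 0.0
```

Request:
drive_tool([
  [0, -0.134, 0, 0, 0, 0],
  [0, -0.268, 0, 0, 0, 0],
  [0, -0.402, 0, 0, 0, 0],
  [0, -0.536, 0, 0, 0, 0],
  [0, -0.67, 0, 0, 0, 0],
])

```text
time: 1.35
ee_pos: [0.4397, 0.0037, 0.2225]
eef_rot: [0.999, -0.05, 0.0, 0.0]
ft_force: [0.6, -0.0, -0.3]
width: 0.0015
grip_force: 0.0
```

Request:
drive_tool([
  [-0.037, -0.127, 0, 0, 0, 0],
  [-0.073, -0.254, 0, 0, 0, 0],
  [-0.11, -0.381, 0, 0, 0, 0],
  [-0.146, -0.508, 0, 0, 0, 0],
  [-0.182, -0.634, 0, 0, 0, 0],
])

```text
time: 1.77
ee_pos: [0.4038, 0.1982, 0.2225]
eef_rot: [0.999, -0.05, 0.0, 0.0]
ft_force: [2.0, -0.3, 0.4]
width: 0.0005
grip_force: 0.0
```

Request:
drive_tool([
  [0, 0, 0.125, 0, 0, 0],
  [0, 0, 0.25, 0, 0, 0],
  [0, 0, 0.375, 0, 0, 0],
  [0, 0, 0.5, 0, 0, 0],
  [0, 0, 0.62, 0, 0, 0],
])

```text
time: 2.18
ee_pos: [0.4041, 0.1964, 0.0347]
eef_rot: [0.999, -0.05, -0.0, 0.0]
ft_force: [1.7, -1.4, -0.4]
width: 0.0003
grip_force: 0.0
```

```bash
python3 - <<'E'
from h import *
import cv2
a=camera("side");cv2.imwrite("pics/s1.png",cv2.resize(a[150:330,120:340],None,fx=3,fy=3,interpolation=2))
s=read_state();print(s["ee_pos"],s["eef_rot"],s["ft_force"])
q=np.array([.4493,.1935]);u=np.array([np.cos(.1),-np.sin(.1)]);d=s["ee_pos"][:2]-q;print("unit x,y",d@u,d@[-u[1],u[0]])
E
```

```text
[0.40046881 0.1944584  0.02867346] [ 0.99874854 -0.04981334 -0.0042392   0.00142125] [-4.72031743 -3.51394881 -5.02634818]
unit x,y -0.048682918885789864 -0.003921375553502913
```

View pics/s1.png

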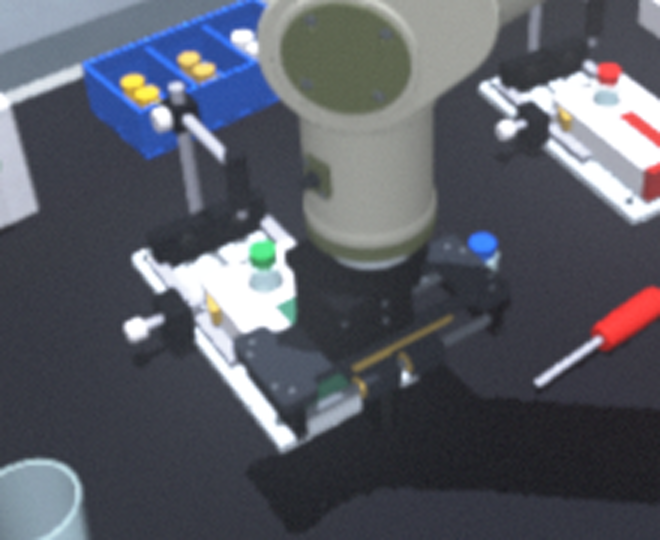

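The gripper stands in front of the green plate (plate edge visible near (335,383)), and the green vial at (263,265) is undisturbed. I'll hold to let the arm settle.

Request:
drive_tool([
  [0, 0, 0, 0, 0, 0],
  [0, 0, 0, 0, 0, 0],
  [0, 0, 0, 0, 0, 0],
  [0, 0, 0, 0, 0, 0],
  [0, 0, 0, 0, 0, 0],
])

```text
time: 2.65
ee_pos: [0.406, 0.1968, 0.0383]
eef_rot: [0.999, -0.05, 0.002, -0.0]
ft_force: [-0.5, -0.7, 0.7]
width: 0.0004
grip_force: 0.0
```

Request:
drive_tool([
  [0.03, 0, 0, 0, 0, 0],
  [0.06, 0, 0, 0, 0, 0],
  [0.09, 0, 0, 0, 0, 0],
  [0.12, 0, 0, 0, 0, 0],
  [0.15, 0, 0, 0, 0, 0],
])

```text
time: 3.07
ee_pos: [0.4493, 0.192, 0.0363]
eef_rot: [0.999, -0.05, -0.001, 0.0]
ft_force: [-11.6, 1.2, 10.0]
width: 0.0004
grip_force: 5.8
```

Request:
drive_tool([
  [0.03, 0, 0, 0, 0, 0],
  [0.06, 0, 0, 0, 0, 0],
  [0.09, 0, 0, 0, 0, 0],
  [0.12, 0, 0, 0, 0, 0],
  [0.14, 0, 0, 0, 0, 0],
])

```text
time: 3.48
ee_pos: [0.4909, 0.1883, 0.0358]
eef_rot: [0.999, -0.049, -0.002, -0.0]
ft_force: [-7.1, 1.0, 2.2]
width: 0.0006
grip_force: 3.3
```

Request:
drive_tool([
  [0, 0, 0, 0, 0, 0],
  [0, 0, 0, 0, 0, 0],
  [0.005, 0, 0, 0, 0, 0],
  [0.01, 0, 0, 0, 0, 0],
  [0.01, 0, 0, 0, 0, 0],
])

```text
time: 3.9
ee_pos: [0.4933, 0.1879, 0.0359]
eef_rot: [0.999, -0.049, -0.001, 0.0]
ft_force: [-4.9, 2.9, -2.8]
width: 0.0003
grip_force: 2.3
```

Request:
drive_tool([
  [0.005, 0, 0, 0, 0, 0],
  [0.01, 0, 0, 0, 0, 0],
  [0.015, 0, 0, 0, 0, 0],
  [0.02, 0, 0, 0, 0, 0],
  [0.02, 0, 0, 0, 0, 0],
])

```text
time: 4.32
ee_pos: [0.4983, 0.1875, 0.0359]
eef_rot: [0.999, -0.049, -0.002, 0.0]
ft_force: [-8.5, 3.1, -0.4]
width: 0.0005
grip_force: 4.2
```

Request:
drive_tool([
  [0.005, 0, 0, 0, 0, 0],
  [0.01, 0, 0, 0, 0, 0],
  [0.015, 0, 0, 0, 0, 0],
  [0.02, 0, 0, 0, 0, 0],
  [0.02, 0, 0, 0, 0, 0],
])

```text
time: 4.73
ee_pos: [0.4988, 0.1874, 0.0357]
eef_rot: [0.999, -0.048, -0.007, 0.002]
ft_force: [-36.7, -0.8, 26.3]
width: 0.0004
grip_force: 18.0
```

The end stop is reached: motion has stopped and the force has jumped to 37 N. Now I'll back away gently.

Request:
drive_tool([
  [-0.03, 0, 0, 0, 0, 0],
  [-0.06, 0, 0, 0, 0, 0],
  [-0.09, 0, 0, 0, 0, 0],
  [-0.12, 0, 0, 0, 0, 0],
  [-0.15, 0, 0, 0, 0, 0],
])

```text
time: 5.15
ee_pos: [0.4613, 0.1907, 0.0368]
eef_rot: [0.999, -0.05, 0.001, 0.0]
ft_force: [-0.7, -0.3, 0.8]
width: 0.0002
grip_force: 0.0
```

Request:
drive_tool([
  [-0.04, 0, 0, 0, 0, 0],
  [-0.08, 0, 0, 0, 0, 0],
  [-0.12, 0, 0, 0, 0, 0],
  [-0.16, 0, 0, 0, 0, 0],
  [-0.2, 0, 0, 0, 0, 0],
])

```text
time: 5.57
ee_pos: [0.4009, 0.1969, 0.0366]
eef_rot: [0.999, -0.05, 0.0, 0.0]
ft_force: [-0.6, -0.7, -0.3]
width: 0.0007
grip_force: 0.0
```

Request:
drive_tool([
  [0, 0, 0, 0, 0, 0],
  [0, 0, -0.05, 0, 0, 0],
  [0, 0, -0.15, 0, 0, 0],
  [0, 0, -0.27, 0, 0, 0],
  [0, 0, -0.38, 0, 0, 0],
])

```text
time: 5.98
ee_pos: [0.4016, 0.197, 0.1522]
eef_rot: [0.999, -0.05, -0.0, -0.0]
ft_force: [1.6, 0.3, -0.3]
width: 0.0004
grip_force: 0.0
```

Request:
drive_tool([
  [0, 0.1, -0.02, 0, 0, 0],
  [0, 0.2, -0.05, 0, 0, 0],
  [0, 0.3, -0.1, 0, 0, 0],
  [0, 0.4, -0.15, 0, 0, 0],
  [0, 0.5, -0.15, 0, 0, 0],
])

```text
time: 6.4
ee_pos: [0.388, 0.0463, 0.1985]
eef_rot: [0.999, -0.05, 0.002, -0.0]
ft_force: [1.2, 0.6, -0.1]
width: 0.0003
grip_force: 0.0
```

Request:
drive_tool([
  [0, 0, 0, 0, 0, 0],
  [0, 0, 0, 0, 0, 0],
  [0, 0, 0, 0, 0, 0],
  [0, 0, 0, 0, 0, 0],
  [0, 0, 0, 0, 0, 0],
])

```text
time: 6.82
ee_pos: [0.3868, 0.0486, 0.1954]
eef_rot: [0.999, -0.049, -0.0, -0.0]
ft_force: [-0.3, -0.7, -0.4]
width: 0.0001
grip_force: 0.0
```

```bash
python3 - <<'E'
from h import *
import cv2
a=cv2.resize(camera("top")[125:240,165:275],None,fx=5,fy=5,interpolation=2)
b=cv2.resize(camera("side")[215:305,155:270],None,fx=5,fy=5,interpolation=2)
h=np.zeros((575,800,3),np.uint8);h[:,:550]=a;b=cv2.resize(b,(250,196));h[:196,550:]=b
cv2.imwrite("pics/f.png",h)
E
```

```text
(no output)
```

View pics/f.png

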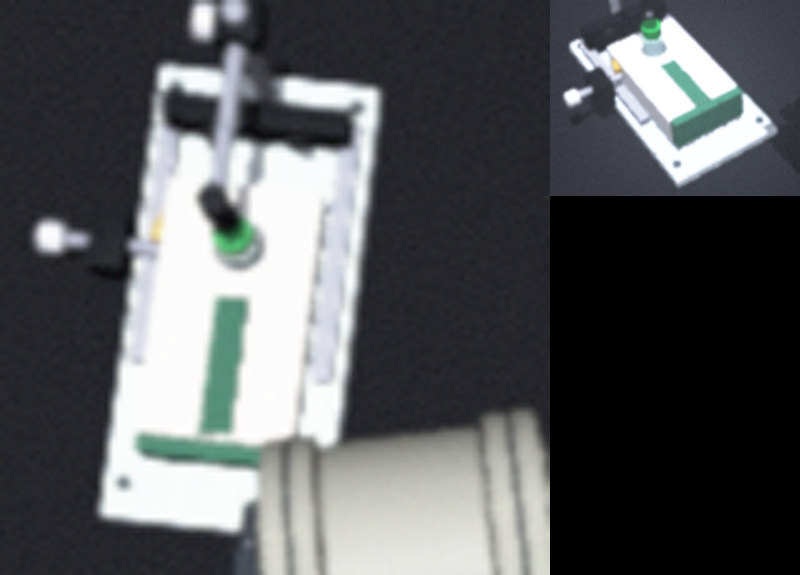

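The plate has moved from about row 505 to row 450 in the crop, which is roughly 30 mm. The cam at (158,228) rests behind the pin, and the vial stands upright under the sensor at (235,240).

```bash
python3 -c "
from bench import *
print(close_job())"
```

```text
the job is handed in; nothing more can be done
None
```

I pushed the green carriage to its end stop and let it spring back. In the last picture it rests on its stop pin at about 30 mm with the vial upright under the sensor. The arm is clear and the job is handed in; the hand-in gave no verdict.

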